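# Stack the empty block tote on the full one in the print room

### The arm

A 6-joint arm with a two-finger parallel gripper is mounted at the origin on the work surface. World frame = base frame: x ahead of the robot, y to its left, z up, the work surface at z = 0. Lengths are in m, angles in rad, forces in N, time in s.
With the tool pointing down it reaches from about 0.4 to 0.825 m from the base axis. Payload 7 kg.
Tool frame: the origin (TCP) lies at the very end of the fingers, on their centre line; the grasp point (between the pads) lies 19 mm behind it (arm.pinch_z is the z of the grasp point in the tool frame, in m); z points along the fingers, y is the direction in which the jaws open and shut (so a half turn about z gives the same grasp; the last joint's range is limited). The gripper opens to 88 mm and grips with 3 to 60 N. Pads are 19 mm wide; open, the fingers measure 130 mm over their backs; the gripper's body (78 mm by 193 mm) begins 47 mm behind the grasp point.
Start: joints at [1.51, 0.359, 0.012, 0, -1.224, -0.288], TCP at [0.231, 0.634, 0.227] pointing down, gripper open.
Joint ranges: [-3.07, 3.07], [-1.43, 2.12], [-1.02, 1.25], [-3.03, 1.67], [-3.05, -0], [-3.03, 3.03]. Speed limits (rad/s): [2.39, 2.39, 3.01, 3.14, 3.14, 3.14].

### API

Orientations are given as [roll, pitch, yaw] about the fixed x, y, z axes, in that order (R = Rz(yaw) Ry(pitch) Rx(roll)).
In Python, from station import arm gives the robot as it stands.
- The arm moves only by the tool drive_tool, never from a script. Its argument "targets" is a list of rows, each a list of 6 numbers: the shift along the world's x, y, z in units of 0.04 m (1.0 is 0.04 m), then the turn, a rotation vector about the world's x, y, z in units of 6 degrees (1.0 is 6 degrees). In form: [[x, y, z, wx, wy, wz], ...]. A call has 1 to 5 rows; each row shifts and turns the commanded pose from where the row before left it; what a row does not reach is not made up. A row lasts 1/8 s, in which the tool goes at most 62.5 mm and 10.7 degrees, less where a joint would pass 70% of its speed; a pose out of reach is approached as far as the arm can. A call with a number of a shift or a turn outside -1 to 1 is refused whole. A call with a gripper value outside its range is refused whole. "claw" is the opening, from 0 (shut) to 1 (fully open), set as the call begins (left out, the last holds). The fingers move at their own pace and stop on an object; "newtons" is the grip in N (left out, the last holds). Time passes only in rows, so rows that do not move let the fingers close. It gives the time, the measured TCP pose, the force and the opening at its end, in the units of the state.
- arm.get_state(): the state, without advancing time (a new reading comes with each control period).
- arm.grab_frame(name): name is "side" or "top" or "wrist"; returns (picture, depth): 400x640x3 uint8, red, green, blue; 400x640 float32, m along the optical axis (not along the pixel's ray), 0 where there is no reading.
- arm.get_calibration(name): a dict with "mtx" (3x3 intrinsics, pixels), "dist_coeffs" ([k1, k2, p1, p2, k3] as OpenCV has them; the pictures are not rectified), "origin" and "rotation" of the camera in the world. Camera axes: x right, y up, looking along -z (the intrinsics and any distortion apply to the point x, -y, -z); pixel columns grow to the right and rows downward; lengths in m; the calibration is good to about 2 mm. A picture is of the moment at which its call begins: read the wrist's pose just before it. get_calibration takes no time and is no camera call; for the wrist camera it gives the pose at the moment of the call.
- arm.job_done(): hands the job in, once; it reports no verdict.
Trained networks look in the newest picture that a camera, given by its name, has taken for a name from the list of things; names that differ only in an ending like _2 or _b are one class to them, and where a whole thing is asked for, a point or a joint stands for the part that bears it (a point fixed in the world has none). Each returns a list of dicts, best first, with "score" (0 to 1); they miss things now and then, are a little off and sometimes report something else, mostly with a low value. They report only what shows in the picture. A call takes as long as a camera call.
- arm.search_frame(target, camera): "point" ([x, y, z] in m, in the coordinates of the camera as it stood for that picture, good to about 4 mm: the middle of the surface that is visible of it).
- arm.cut_out(target, camera): "pixels" (400x640 bool, what is visible of it).
- arm.landmark_of(target, camera): "point" ([x, y, z] in m, in the coordinates of the camera as it stood for that picture, good to about 4 mm: a listed point, or the origin of a listed thing).
The state is a dict: "t": time; "q": joint angles; "qd": joint speeds; "joint_efforts": joint torques, N m; "eef_pos": TCP position; "ee_rot": TCP orientation; "force": force on the tool from outside, world axes, zero at the start; "moment": the same for the moment, N m; "width": finger opening in m.
Only numpy, scipy, OpenCV 4.12 (cv2) and the standard library are available. Lean on these libraries where they do the work, as an engineer would, in place of code of your own. Each camera call takes 0.05 s, during which the arm holds its last target. There are 200 camera calls.

### The job

Put the empty grey tote on top of the matching tote that holds the wooden printing blocks. Turn it end for end to the lower one, so that their pull tabs are at opposite ends: facing that way it stacks up on the lower tote's ledges, instead of nesting down into it. Leave it sitting level and squarely in the lower tote's rim, and do not push the lower tote away or disturb the ink jar between them.

Things in the scene. Friction and masses are not known exactly. Their poses are not given: they have to be found in the camera images.
- empty_mid (a point): Centre (40 mm above the underside) of the EMPTY grey plastic tote, 0.25 kg: rigid narrow open box 186 mm long (own x), 64 wide (y), 80 high, walls tapering to a foot 160 x 38. Upright rim band = its top 30 mm; grip that across the 64 mm, at mid-length, 25 mm above this point. Flat pull tab (40 wide, 20 out) at the -x end of the rim only. Its facing varies; left or right of the jar.
- empty_tab (a point): Middle of the empty tote's pull tab: 103 mm from the tote's centre towards its own -x and 37 mm above that centre. Same axes as the tote.
- full_mid (a point): Centre (40 mm above the underside) of the FULL tote: same shape, size and axes (tab at -x), loose, 0.6 kg, 3 low wooden blocks in it. Ledges inside its ends, 10 mm below the rim top, carry a tote turned end for end (tabs opposite): centre then 70 mm above this point, about 6 mm play each way. With tabs at the same end it misses them and nests, only 30 mm above.
- jar_mid (a point): Centre (35 mm above its underside) of a closed ink jar, 48 mm wide and 70 mm high, that stands between the two totes; a bystander. A wider plain grey bin without a tab also stands on the table and is no part of the job.

How it is judged:
At the end, for the whole second after the job is handed in: Empty tote level (4 deg) on the full one, tabs at opposite ends, its centre 64 to 77 mm above the full one's, within 14 mm of it along each of that tote's horizontal axes, long axes within 10 deg; full tote level on the table, within 50 mm of its start, ink jar within 40 mm (x of empty_mid in the frame of full_mid between -0.014 and 0.014 m and y of empty_mid in the frame of full_mid between -0.014 and 0.014 m and z of empty_mid in the frame of full_mid between 0.064 and 0.077 m and x of empty_tab in the frame of full_mid above 0.08 m and angle between the x axis of empty_mid and the x axis of full_mid, either way round below 0.175 rad and angle between each of empty_mid, full_mid's own z axis and vertical below 0.07 rad and height (world z) of full_mid below 0.045 m and distance of full_mid from where it was at the start of the episode below 0.05 m and distance of jar_mid from where it was at the start of the episode below 0.04 m); the robot touches nothing.
It fails at once if the ink jar is knocked over (angle between jar_mid's own z axis and vertical above 0.6 rad).
It also fails if it takes over 42 s, if anything falls off the work surface, if the arm or the gripper's body presses on something with over 40 N, if the wrist force passes 120 N, or if a joint passes its speed limit or range.

## Working session

There is one attempt and no reset: what is moved stays moved. The work goes in short steps, Python scripts to look and compute and a tool call to move; the robot and the scene stay as the last step left them, time stands still between calls to the robot, and variables do not carry over. Pictures are saved under pics/ and viewed, about 8 in all and at most 12, crops included, and the job is handed in when it is done.

Besides the shell and the picture viewer there is one more tool, called by a JSON object that holds its "op" and its "data", one argument or row to a line. drive_tool: Moves the arm, as the interface text tells. Shifts and turns lie within -1 to 1; 1 stands for 0.04 m of shift or 6 degrees of turn. Its arguments: {"type":"object","properties":{"targets":{"type":"array"},"claw":{"type":"number"},"newtons":{"type":"number"}},"required":["targets"]}

```bash
mkdir -p pics; cat > h.py <<'E'
import numpy as np, cv2
from station import arm
from scipy.spatial.transform import Rotation as R
def w(cal,p): return np.array(cal["origin"])+np.array(cal["rotation"])@np.array(p)
def marks(cam,names=("empty_mid","empty_tab","full_mid","jar_mid")):
    cal=arm.get_calibration(cam)
    for n in names:
        for r in arm.landmark_of(n,cam)[:3]: print(cam,n,round(r["score"],2),w(cal,r["point"]).round(4))
def shot(cam,f):
    cal=arm.get_calibration(cam); im,d=arm.grab_frame(cam); cv2.imwrite("pics/"+f,im[:,:,::-1]); return im,d,cal
def cloud(d,cal,mask):
    v,u=np.nonzero(mask&(d>0)); z=d[v,u]
    p=cv2.undistortPoints(np.c_[u,v].astype(float)[:,None],np.array(cal["mtx"]),np.array(cal["dist_coeffs"]))[:,0]
    return (np.c_[p[:,0]*z,-p[:,1]*z,-z])@np.array(cal["rotation"]).T+np.array(cal["origin"])
E
python3 - <<'E'
from h import *
s=arm.get_state(); print(s["eef_pos"],s["ee_rot"],arm.pinch_z,s["width"],s["t"])
for c in ("top","side"):
    im,d,cal=shot(c,c+"0.png"); print(cal["origin"]); marks(c)
    np.savez("pics/%s0.npz"%c,d=d)
    if c=="top":
        for n in ("empty_mid","full_mid"):
            for r in arm.cut_out(n,c)[:2]:
                m=np.array(r["pixels"]); P=cloud(d,cal,m); P=P[(P[:,2]>.06)&(P[:,2]<.1)]
                rr=cv2.minAreaRect((P[:,:2]*1000).astype(np.float32)); print(n,r["score"],m.sum(),rr,P[:,2].max())
print(arm.get_state()["t"])
E
```

```text
[0.23053116 0.63389293 0.22565687] [ 3.13996280e+00 -1.33556074e-04 -3.48891450e-01] -0.0188 0.08750689580497972 0.0
[0.35391944 0.0242378  0.91415171]
top full_mid 0.64 [1.7893 1.4596 2.3495]
top jar_mid 0.93 [1.7641 1.4344 2.3243]Traceback (most recent call last):
  File "<stdin>", line 9, in <module>
  File "h.py", line 14, in cloud
    return (np.c_[p[:,0]*z,-p[:,1]*z,-z])@np.array(cal["rotation"]).T+np.array(cal["origin"])
           ~~~~~~~~~~~~~~~~~~~~~~~~~~~~~~~~~~~~~~~~~~~~~~~~~~~~~~~~~~^~~~~~~~~~~~~~~~~~~~~~~~
ValueError: operands could not be broadcast together with shapes (3443,) (3,)
```

```bash
python3 -c "
import cv2,numpy as np
a=cv2.imread('pics/top0.png');b=cv2.imread('pics/side0.png')
cv2.imwrite('pics/both0.png',cv2.resize(np.vstack([a,b]),(480,600)))"
```

```text
[ WARN:0@0.032] global loadsave.cpp:275 findDecoder imread_('pics/side0.png'): can't open/read file: check file path/integrity
Traceback (most recent call last):
ValueError: all the input arrays must have same number of dimensions, but the array at index 0 has 3 dimension(s) and the array at index 1 has 2 dimension(s)
```

View pics/top0.png

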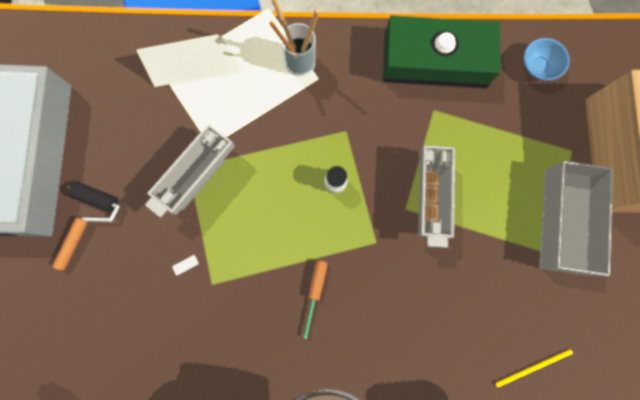

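The top view shows the empty tote at about (190,170) with its tab at (157,206), the full tote with blocks at (438,193) with its tab at (438,240), and the jar at (337,180). The plain bin is at (577,218). The calibration rotation is rpy, so I'll fix the helper.

```bash
sed -i 's/^from scipy.*/&\ndef rot(cal): return R.from_euler("xyz",cal["rotation"]).as_matrix()/; s/np.array(cal\["rotation"\])/rot(cal)/g' h.py
python3 - <<'E'
from h import *
for c in ("top","side"):
    im,d,cal=shot(c,c+"1.png"); print(cal["origin"],cal["rotation"]); marks(c)
    if c=="top":
        for n in ("empty_mid","full_mid"):
            for r in arm.cut_out(n,c)[:2]:
                m=np.array(r["pixels"]); P=cloud(d,cal,m); P=P[(P[:,2]>.07)&(P[:,2]<.1)]
                v,u=np.nonzero(m)
                rr=cv2.minAreaRect((P[:,:2]*1000).astype(np.float32)); print(n,r["score"],m.sum(),u.mean(),v.mean(),rr,np.percentile(P[:,2],[5,50,95]))
print(arm.get_state()["t"])
E
```

```text
[0.35391944 0.0242378  0.91415171] [ 0.17192898 -0.01973567 -1.56711281]
top empty_mid 0.97 [0.5644 0.2745 0.0402]
top empty_tab 0.94 [0.4787 0.3405 0.0763]
top full_mid 0.84 [ 0.5201 -0.226   0.0401]
top jar_mid 0.71 [ 0.5498 -0.0172  0.0386]
empty_mid 0.72 3538 189.6014697569248 171.57942340305257 ((553.7774047851562, 283.49713134765625), (66.88960266113281, 204.6271514892578), 52.70250701904297) [0.07060839 0.07894274 0.08227796]
full_mid 0.82 3356 436.10160905840286 194.25357568533968 ((508.21441650390625, -221.78945922851562), (65.21454620361328, 205.4465789794922), 86.6279525756836) [0.07059293 0.07934416 0.08259363]
[ 0.32478307 -0.59261349  0.53027355] [ 0.97079688  0.022802   -0.30591979]
side empty_mid 0.7 [0.5639 0.2792 0.0368]
side empty_tab 0.92 [0.4775 0.3424 0.0807]
side full_mid 0.8 [ 0.5159 -0.2246  0.0424]
side full_mid 0.5 [0.479  0.3425 0.0762]
0.9
```

{"op": "drive_tool", "data": {
  "targets": [
    [0.82,-0.89,0,0,0,-0.29],
    [0.82,-0.89,0,0,0,-0.29],
    [0.82,-0.89,0,0,0,-0.29],
    [0.82,-0.89,0,0,0,-0.29],
    [0.82,-0.89,0,0,0,-0.29]
  ],
  "claw": 1
}}

```text
t: 1.52
eef_pos: [0.3956, 0.4552, 0.2268]
ee_rot: [-3.141, -0.0, -0.501]
force: [0.7, 0.6, 0.4]
width: 0.0879
```

{"op": "drive_tool", "data": {
  "targets": [
    [0.82,-0.89,0,0,0,-0.29],
    [0.82,-0.89,0,0,0,-0.29],
    [0.82,-0.89,0,0,0,-0.29],
    [0.82,-0.89,0,0,0,-0.29],
    [0.82,-0.89,0,0,0,-0.29]
  ]
}}

```text
t: 2.15
eef_pos: [0.5597, 0.2771, 0.2268]
ee_rot: [-3.141, -0.0, -0.653]
force: [0.3, 0.8, -0.9]
width: 0.0879
```

```bash
python3 - <<'E'
from h import *
s=arm.get_state(); print(s["eef_pos"],np.degrees(s["ee_rot"]),s["q"],s["t"])
im,d,cal=shot("wrist","w1.png"); print(cal["origin"]); marks("wrist",("empty_mid","empty_tab"))
for r in arm.cut_out("empty_mid","wrist")[:2]:
    m=np.array(r["pixels"]); P=cloud(d,cal,m); P=P[(P[:,2]>.07)&(P[:,2]<.1)]
    rr=cv2.minAreaRect((P[:,:2]*1000).astype(np.float32)); print(r["score"],m.sum(),rr,np.percentile(P[:,2],[5,50,95]))
E
```

```text
[0.55968879 0.27709723 0.22679942] [-1.79975640e+02 -6.63972079e-03 -3.74331437e+01] [ 7.71904061e-01  2.76057425e-01 -1.05878121e-01  5.71164133e-05
 -1.18842331e+00  1.45539384e-01] 2.15
[0.62490834 0.22791762 0.38526022]
wrist empty_mid 0.85 [0.5657 0.2761 0.0391]
0.91 10245 ((557.7380981445312, 283.3841247558594), (64.27983856201172, 203.24896240234375), 52.465248107910156) [0.07030545 0.07956806 0.0812215 ]
```

View pics/w1.png

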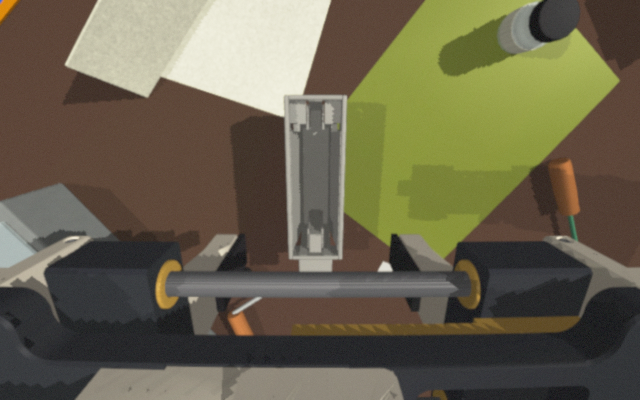

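The wrist view shows the tote centred between the fingers at column 316, tab at (316,265). The centre is about 4 mm further in x. Descending now.

{"op": "drive_tool", "data": {
  "targets": [
    [0.1,0,-1,0,0,0],
    [0,0,-1,0,0,0],
    [0,0,-1,0,0,0],
    [0,0,-0.9,0,0,0],
    [0,0,-0.6,0,0,0]
  ]
}}

```text
t: 2.98
eef_pos: [0.5613, 0.2791, 0.0449]
ee_rot: [3.14, 0.0, -0.651]
force: [1.2, 0.3, 0.4]
width: 0.0874
```

{"op": "drive_tool", "data": {
  "targets": [
    [0,0,0,0,0,0],
    [0,0,0,0,0,0],
    [0,0,0,0,0,0],
    [0,0,0,0,0,0],
    [0,0,0,0,0,0]
  ],
  "claw": 0,
  "newtons": 25
}}

```text
t: 3.6
eef_pos: [0.5632, 0.2791, 0.0481]
ee_rot: [-3.139, -0.0, -0.652]
force: [-2.1, 1.1, 6.5]
width: 0.0641
```

{"op": "drive_tool", "data": {
  "targets": [
    [0,0,0.4,0,0,0],
    [0,0,0.8,0,0,0],
    [0,0,1,0,0,0],
    [0,0,1,0,0,0],
    [0,0,1,0,0,0]
  ]
}}

```text
t: 4.22
eef_pos: [0.5624, 0.2779, 0.2167]
ee_rot: [-3.141, 0.0, -0.653]
force: [0.5, 0.9, -2.5]
width: 0.0641
```

```bash
python3 - <<'E'
from h import *
s=arm.get_state(); print(s["eef_pos"],np.degrees(s["ee_rot"]),s["width"],s["t"])
im,d,cal=shot("wrist","w2.png"); marks("wrist",("empty_mid",))
im,d,cal=shot("side","s2.png"); marks("side",("empty_mid","empty_tab","jar_mid"))
im,d,cal=shot("top","t2.png")
for r in arm.cut_out("full_mid","top")[:1]:
    m=np.array(r["pixels"]); P=cloud(d,cal,m); P=P[(P[:,2]>.07)&(P[:,2]<.1)]
    rr=cv2.minAreaRect((P[:,:2]*1000).astype(np.float32)); print(r["score"],m.sum(),rr)
E
```

```text
[0.56240075 0.27787292 0.21674348] [-1.79984771e+02  5.53189436e-03 -3.74069694e+01] 0.06405009886995325 4.225
wrist empty_mid 0.87 [0.5665 0.2799 0.2146]
side empty_mid 0.6 [0.5665 0.2744 0.207 ]
side empty_tab 0.92 [0.4826 0.3426 0.2568]
side jar_mid 0.89 [ 0.5476 -0.017   0.0377]
0.69 3417 ((508.6263732910156, -221.66726684570312), (65.36949157714844, 205.94210815429688), 86.29883575439453)
```

View pics/s2.png

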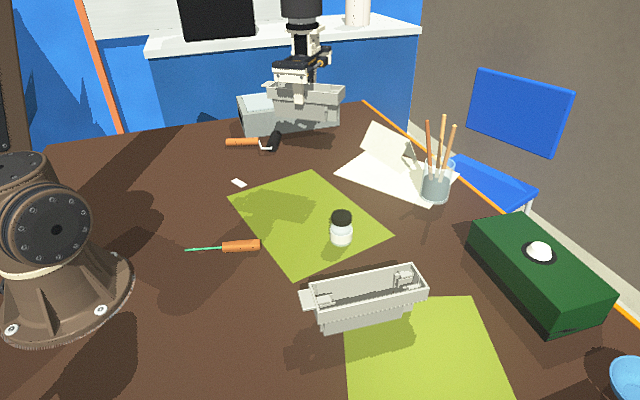

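The tote hangs level in the gripper at (310,105). The jar at (341,228) and the full tote at (365,300) are undisturbed. Now the carry, with a turn of -146°.

{"op": "drive_tool", "data": {
  "targets": [
    [-0.04,-0.3,0,0,0,-0.6],
    [-0.04,-0.5,0,0,0,-0.98],
    [-0.04,-0.5,0,0,0,-0.98],
    [-0.04,-0.5,0,0,0,-0.98],
    [-0.04,-0.5,0,0,0,-0.98]
  ]
}}

```text
t: 5.25
eef_pos: [0.5542, 0.1854, 0.2134]
ee_rot: [3.14, -0.0, -1.129]
force: [0.1, 0.5, -2.9]
width: 0.0639
```

{"op": "drive_tool", "data": {
  "targets": [
    [-0.04,-0.5,0,0,0,-0.98],
    [-0.04,-0.5,0,0,0,-0.98],
    [-0.04,-0.5,0,0,0,-0.98],
    [-0.04,-0.5,0,0,0,-0.98],
    [-0.04,-0.5,0,0,0,-0.98]
  ]
}}

```text
t: 5.88
eef_pos: [0.5462, 0.0855, 0.2135]
ee_rot: [3.14, -0.001, -1.642]
force: [0.2, -0.6, -3.9]
width: 0.0637
```

{"op": "drive_tool", "data": {
  "targets": [
    [-0.04,-0.5,0,0,0,-0.98],
    [-0.04,-0.5,0,0,0,-0.98],
    [-0.04,-0.5,0,0,0,-0.98],
    [-0.04,-0.5,0,0,0,-0.98],
    [-0.04,-0.5,0,0,0,-0.98]
  ]
}}

```text
t: 6.5
eef_pos: [0.5381, -0.0145, 0.2136]
ee_rot: [3.14, -0.002, -2.155]
force: [0.1, 0.3, -2.8]
width: 0.0637
```

{"op": "drive_tool", "data": {
  "targets": [
    [-0.04,-0.5,0,0,0,-0.98],
    [-0.04,-0.5,0,0,0,-0.98],
    [-0.04,-0.5,0,0,0,-0.98],
    [-0.04,-0.5,0,0,0,-0.98],
    [-0.04,-0.5,0,0,0,-0.98]
  ]
}}

```text
t: 7.12
eef_pos: [0.5301, -0.1143, 0.2136]
ee_rot: [3.141, -0.002, -2.669]
force: [0.1, 0.2, -1.9]
width: 0.064
```

{"op": "drive_tool", "data": {
  "targets": [
    [-0.04,-0.5,0,0,0,-0.98],
    [-0.04,-0.5,0,0,0,-0.98],
    [-0.04,-0.5,0,0,0,-0.98],
    [-0.04,-0.5,0,0,0,-0.98],
    [-0.04,-0.5,0,0,0,-0.8]
  ]
}}

```text
t: 7.75
eef_pos: [0.5221, -0.2143, 0.2135]
ee_rot: [3.141, -0.002, 3.121]
force: [0.1, 1.3, -2.0]
width: 0.064
```

{"op": "drive_tool", "data": {
  "targets": [
    [0,-0.2,0,0,0,-0.4],
    [0,0,0,0,0,0],
    [0,0,0,0,0,0]
  ]
}}

```text
t: 8.12
eef_pos: [0.5226, -0.2212, 0.2143]
ee_rot: [3.141, -0.0, 3.083]
force: [0.3, -0.0, -2.3]
width: 0.064
```

```bash
cat > m3.py <<'E'
from h import *
s=arm.get_state(); print(s["eef_pos"],np.degrees(s["ee_rot"]),s["width"],s["t"],s["force"],s["q"])
for c in ("wrist","side","top"):
    im,d,cal=shot(c,c+"3.png"); marks(c,("empty_mid","empty_tab","full_mid"))
    P=cloud(d,cal,np.ones(d.shape,bool))
    for lo,hi,nm in ((.24,.255,"empty rim"),(.072,.084,"full rim")):
        Q=P[(P[:,2]>lo)&(P[:,2]<hi)&(abs(P[:,0]-.518)<.13)&(abs(P[:,1]+.223)<.05)]
        if len(Q)>50: print(c,nm,len(Q),cv2.minAreaRect((Q[:,:2]*1000).astype(np.float32)))
E
python3 m3.py; python3 -c "
import cv2,numpy as np
cv2.imwrite('pics/c3.png',np.hstack([cv2.imread('pics/wrist3.png')[:,120:520],cv2.imread('pics/side3.png')[:,200:600]]))"
```

```text
[ 0.52264719 -0.22123585  0.21427866] [ 1.79989941e+02 -2.66330058e-02  1.76647062e+02] 0.06403254656397768 8.125 [ 0.33320676 -0.02040199 -2.27790567] [-5.58183095e-02  1.91849270e-01 -2.47062827e-01 -1.95296110e-04
 -1.13234860e+00 -1.57341491e+00]
wrist empty_mid 0.95 [ 0.523  -0.2221  0.2042]
wrist empty rim 9222 ((493.3899841308594, -220.12933349609375), (97.14006805419922, 127.8155517578125), 85.9471664428711)
wrist full rim 304 ((421.1684875488281, -215.1260223388672), (43.10407638549805, 25.244827270507812), 86.6675033569336)
side empty_mid 0.66 [ 0.521  -0.2238  0.2051]
side empty_tab 0.92 [ 0.6236 -0.2248  0.2468]
side full_mid 0.6 [ 0.5168 -0.2226  0.0419]
side empty rim 1196 ((530.9957275390625, -223.44387817382812), (98.42996215820312, 206.32017517089844), 86.32255554199219)
side full rim 1874 ((508.9279479980469, -222.81253051757812), (66.5943832397461, 205.89646911621094), 86.53447723388672)
top empty_tab 0.71 [ 0.6209 -0.2294  0.2418]
top empty rim 112 ((562.929443359375, -251.09193420410156), (117.13027954101562, 33.0805778503418), 22.189903259277344)
```

View pics/c3.png

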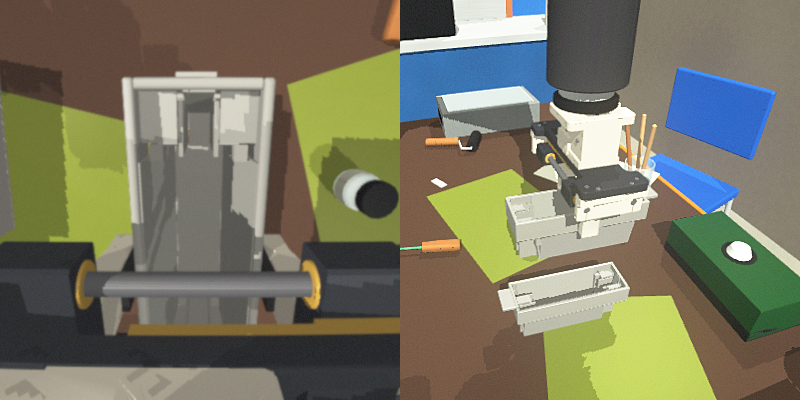

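The wrist half shows the tote held square, tab pointing away at (195,74). The side half shows it right above the full tote, with tabs at opposite ends. In the side camera's depth it's about 2 mm too far in x and y, so I'll correct that while lowering.

{"op": "drive_tool", "data": {
  "targets": [
    [-0.05,-0.04,-0.5,0,0,0],
    [0,0,-0.6,0,0,0],
    [0,0,-0.5,0,0,0],
    [0,0,-0.4,0,0,0],
    [0,0,-0.1,0,0,0]
  ]
}}

```text
t: 9.35
eef_pos: [0.5202, -0.2232, 0.1296]
ee_rot: [3.142, -0.002, 3.082]
force: [0.7, 0.6, -2.3]
width: 0.0641
```

{"op": "drive_tool", "data": {
  "targets": [
    [0,0,-0.1,0,0,0],
    [0,0,-0.07,0,0,0],
    [0,0,0,0,0,0]
  ]
}}

```text
t: 9.72
eef_pos: [0.5208, -0.2233, 0.124]
ee_rot: [-3.142, 0.0, 3.082]
force: [0.4, 0.1, -1.9]
width: 0.0638
```

{"op": "drive_tool", "data": {
  "targets": [
    [0,0,-0.06,0,0,0],
    [0,0,-0.06,0,0,0],
    [0,0,0,0,0,0]
  ]
}}

```text
t: 10.1
eef_pos: [0.5206, -0.2232, 0.1188]
ee_rot: [3.142, -0.0, 3.082]
force: [0.6, -0.1, -3.4]
width: 0.0641
```

{"op": "drive_tool", "data": {
  "targets": [
    [0,0,-0.04,0,0,0],
    [0,0,0,0,0,0]
  ]
}}

```text
t: 10.35
eef_pos: [0.5209, -0.2234, 0.1181]
ee_rot: [-3.141, 0.001, 3.082]
force: [-1.9, 0.9, 3.5]
width: 0.0642
```

The tote made contact at the expected height (TCP 0.118). I'll check before releasing.

```bash
python3 - <<'E'
from h import *
im,d,cal=shot("side","side4.png"); marks("side")
P=cloud(d,cal,np.ones(d.shape,bool))
for lo,hi in ((.072,.084),(.142,.154)):
    Q=P[(P[:,2]>lo)&(P[:,2]<hi)&(abs(P[:,0]-.518)<.13)&(abs(P[:,1]+.223)<.05)]
    print(len(Q),cv2.minAreaRect((Q[:,:2]*1000).astype(np.float32)))
cv2.imwrite("pics/s4c.png",cv2.resize(im[130:380,220:520,::-1],None,fx=2,fy=2))
E
```

```text
side empty_mid 0.58 [ 0.5213 -0.2245  0.1059]
side empty_mid 0.34 [ 0.5129 -0.2217  0.0431]
side empty_tab 0.59 [ 0.6213 -0.2294  0.151 ]
side full_mid 0.95 [ 0.5176 -0.2242  0.0409]
side full_mid 0.7 [ 0.6201 -0.2275  0.1518]
side jar_mid 0.73 [ 0.5469 -0.0171  0.0317]
1585 ((505.2164001464844, -240.88775634765625), (63.00615310668945, 210.35916137695312), 73.66014099121094)
1214 ((529.5826416015625, -217.43505859375), (80.02259063720703, 206.64041137695312), 86.71066284179688)
```

View pics/s4c.png

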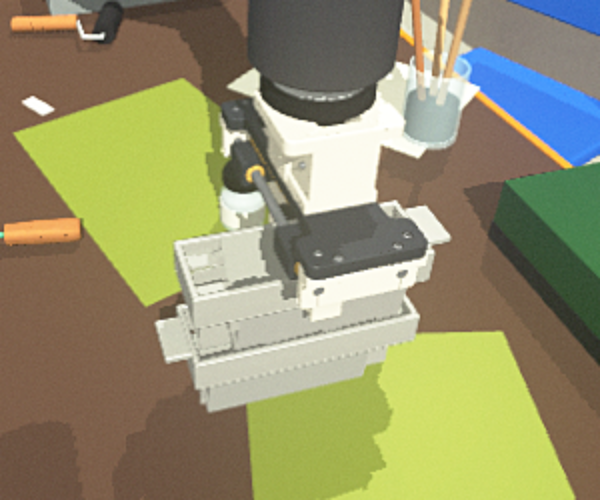

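The crop shows the empty tote level inside the lower rim, tabs at opposite ends ((175,340) lower, (425,222) upper). Release and retreat straight up.

{"op": "drive_tool", "data": {
  "targets": [
    [0,0,0,0,0,0],
    [0,0,0,0,0,0],
    [0,0,0,0,0,0],
    [0,0,0,0,0,0],
    [0,0,0,0,0,0]
  ],
  "claw": 1
}}

```text
t: 11.22
eef_pos: [0.5207, -0.2233, 0.1173]
ee_rot: [-3.142, -0.0, 3.082]
force: [-0.2, -0.3, -0.3]
width: 0.0874
```

{"op": "drive_tool", "data": {
  "targets": [
    [0,0,0.2,0,0,0],
    [0,0,0.4,0,0,0],
    [0,0,0.8,0,0,0],
    [0,0,1,0,0,0],
    [0,0,1,0,0,0]
  ]
}}

```text
t: 11.85
eef_pos: [0.5207, -0.2234, 0.2561]
ee_rot: [-3.141, 0.001, 3.082]
force: [0.3, -0.6, -0.1]
width: 0.0875
```

{"op": "drive_tool", "data": {
  "targets": [
    [-0.3,0.9,0.2,0,0,0],
    [-0.3,1,0.2,0,0,0],
    [-0.3,1,0,0,0,0],
    [-0.3,1,0,0,0,0],
    [0,0,0,0,0,0]
  ]
}}

```text
t: 12.48
eef_pos: [0.4723, -0.0655, 0.2712]
ee_rot: [3.141, 0.003, 3.085]
force: [0.4, -0.6, 0.4]
width: 0.0877
```

```bash
python3 - <<'E'
from h import *
print(arm.get_state()["t"])
for c in ("side","top"):
    im,d,cal=shot(c,c+"5.png"); marks(c)
    P=cloud(d,cal,np.ones(d.shape,bool))
    Q=P[(P[:,2]>.142)&(P[:,2]<.16)&(abs(P[:,0]-.518)<.13)&(abs(P[:,1]+.223)<.06)]
    print(c,len(Q),cv2.minAreaRect((Q[:,:2]*1000).astype(np.float32)))
    A=np.c_[Q[:,:2],np.ones(len(Q))]; print("plane",np.linalg.lstsq(A,Q[:,2],rcond=None)[0])
    if c=="side": cv2.imwrite("pics/s5c.png",cv2.resize(im[130:380,220:520,::-1],None,fx=2,fy=2))
E
```

```text
12.475
side empty_tab 0.69 [ 0.6207 -0.2305  0.1505]
side full_mid 0.78 [ 0.5171 -0.2231  0.0406]
side jar_mid 0.73 [ 0.5483 -0.0173  0.0354]
side 2129 ((529.12158203125, -224.2757568359375), (66.4122085571289, 206.06715393066406), 86.35234832763672)
plane [0.00598999 0.00072637 0.14542365]
top 444 ((476.10150146484375, -219.98670959472656), (66.8372802734375, 101.01457977294922), 87.60054779052734)
plane [-0.00339192 -0.01285914  0.14713194]
```

View pics/s5c.png

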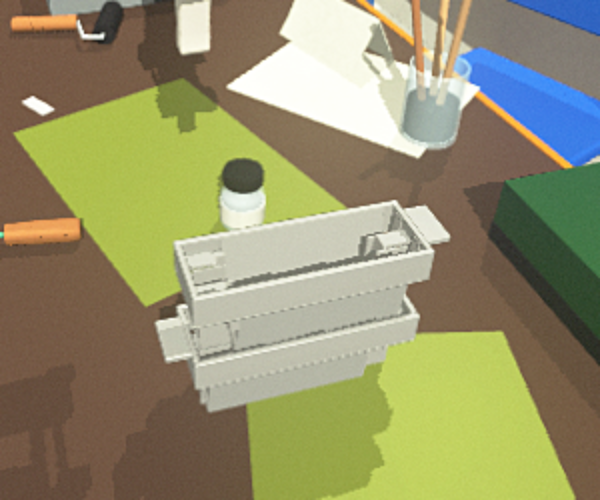

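The empty tote sits level and square on the full one, tabs at opposite ends ((175,340) and (430,222)), and the jar at (243,195) is untouched. Handing in.

```bash
python3 -c "
from station import arm; print(arm.job_done())"
```

```text
the job is handed in; nothing more can be done
None
```

I stacked the empty tote end for end on the full one, backed the arm away, and handed the job in at about 13 s; no verdict was reported.

**Last checks (side camera, after release):**
- **Position:** the empty tote's centre is at about (0.519, -0.224). The full tote's was about (0.519, -0.223), last measured before lowering, and its landmark barely moved afterwards.
- **Fit:** its top rim is at about 0.15 m, as expected for stacked rather than nested. It is level within about 0.4°, and its long axis is within about 0.5° of the full tote's.
- **Tabs:** the tabs are at opposite ends.
- **Bystander:** the jar is where it started, within measurement noise.

**What did not work fully:** in the last look neither camera reported the empty tote's own centre point, so its position comes from the rim's depth outline. The top camera found none of the points and saw only about half of the rim, so it could not confirm the position. Its outline and tilt did not contradict the side camera.

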